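Stop the weighing stone rocking

ROBOT

A 6-joint arm with a two-finger parallel gripper is mounted at the origin on the work surface. World frame = base frame: x ahead of the robot, y to its left, z up, the work surface at z = 0. Lengths are in mm, angles in degrees, forces in N, time in s.
With the tool pointing down it reaches from about 275 to 775 mm from the base axis. Payload 14.6 kg.
Tool frame: the origin (TCP) lies on the centre line of the jaws, within the pads' length; the fingertips stand 22 mm ahead of it and the grasp point (between the pads) lies 3 mm ahead of it; z points along the fingers, y is the line along which they close (so a half turn about z gives the same grasp; the last joint's range is limited). The gripper opens to 85 mm and grips with 20 to 120 N. Pads are 22 mm wide; open, the fingers measure 114 mm over their backs; the gripper's body (76 mm by 85 mm) begins 54 mm behind the grasp point. The pads swing forward as they close: fully open they stand 13 mm farther back than shut.
Start: joints at [62.034, 15.075, -2.767, 72.158, 0, 81.102], TCP at [171.517, 496.196, 253.278] pointing down, gripper open.
Joint ranges: [-151.79, 151.79], [-50.71, 97.33], [-67.44, 78.34], [-121.81, 120.89], [-77.56, 73.72], [-180, 180]. Speed limits (degrees/s): [108.29, 108.29, 147.25, 159.86, 180, 180].

INTERFACE

Orientations are given as [roll, pitch, yaw] about the fixed x, y, z axes, in that order (R = Rz(yaw) Ry(pitch) Rx(roll)).
In Python, from workcell import ctrl gives the robot as it stands.
- The arm moves only by the tool servo_tool, never from a script. Its argument "steps" is a list of rows, each a list of 5 numbers: the shift along the tool's x, y, z in mm, then the turn about the tool's z in degrees, then the opening, from 0 (shut) to 1 (fully open). A call has exactly 10 rows; each row is the pose to reach, as a shift and turn from the pose commanded when the call began, along the tool's axes at that moment; what a row does not reach only later rows make up. A row lasts 1/10 s, in which the tool goes at most 50 mm and 8.59 degrees, less where a joint would pass 70% of its speed; a pose out of reach is approached as far as the arm can. A call with a gripper value outside its range is refused whole. The fingers move at their own pace and stop on an object; "grip_force" is the grip in N (left out, the last holds). Time passes only in rows, so rows that repeat a pose let the fingers close, or fill a call up. It gives the time, the measured TCP pose, the force, the opening and the grip force at its end, in the units of the state.
- ctrl.observe(): the state, without advancing time (a new reading comes with each control period).
- ctrl.capture(name): name is "side" or "top" or "wrist"; returns (picture, depth): 480x640x3 uint8, blue, green, red; 480x640 float32, mm along the optical axis (not along the pixel's ray), 0 where there is no reading.
- ctrl.camera_params(name): a dict with "fov_y" (degrees; the focal length in pixels is half the picture's height over the tangent of half this angle, whatever the lens; pixels are square), "cx", "cy" (the principal point, pixels), "rvec" (rotation vector, rad) and "tvec" (3), from world to camera coordinates, as OpenCV has them; the wrist camera has in their place "T_tool_cam" (4x4, takes a point from camera to tool coordinates, whose origin is the TCP and whose axes are the flange's). Camera axes: x right, y down, z forward; pixel columns grow to the right and rows downward; lengths in mm; the calibration is good to about 2 mm. A picture is of the moment at which its call begins: read the wrist's pose just before it. camera_params takes no time and is no camera call.
- ctrl.close_job(): hands the job in; it is judged then, once.
The state is a dict: "clock": time; "qpos": joint angles; "joint_vel": joint speeds; "tau": joint torques, N m; "ee_pos": TCP position; "tool_rot": TCP orientation; "force": force on the tool from outside, world axes, zero at the start; "moment": the same for the moment, N m; "gripper_width": finger opening in mm; "grip_force": force on a finger pad.
Only numpy, scipy, OpenCV 4.12 (cv2) and the standard library are available. Lean on these libraries where they do the work, as an engineer would, in place of code of your own. Each camera call takes 0.05 s, during which the arm holds its last target. There are 200 camera calls.

TASK

The stone slab under the lab balance rocks at one corner. Press down firmly on its corners (about 10 N), one after another, until you find the one that sinks; push that corner's orange shim in under the slab until its thumb tab lies flat against the slab's edge, then press the same corner firmly once more to prove it no longer gives. Use the fingertips only: grip and lift nothing, leave the other three shims where they are, and do not shift the slab, the balance or anything else.

Things in the scene. Friction and masses are not known exactly. Their poses are not given: they have to be found in the camera images.
- slab: Dark granite slab 200 (its x) x 300 (its y) x 25 mm, about 4 kg, loose, 5 mm off the bench on four hidden 20 mm rubber pads (at x +-70, y +-115 mm). One pad, not always the same, has perished: pressed with 10 N its corner sinks about 4 mm (going at 2 to 5 N, rising again when let go); sound ones give under 1 mm. Origin: centre of underside; x away from the robot, y left, z up; its top is 30 mm above the bench.
- corner_near_left (a point): Place to press on the slab's near left corner (left and far as the robot sees it): on the top face, at x -80, y +130 mm in the slab's frame, axes as the slab's. It sinks with the slab if this corner rocks. Its orange shim lies by the left edge, near x -70 mm, nose 2 to 8 mm outside the edge; under a sound corner the pad stops it half-way.
- corner_near_right (a point): Place to press on the slab's near right corner (left and far as the robot sees it): on the top face, at x -80, y -130 mm in the slab's frame, axes as the slab's. It sinks with the slab if this corner rocks. Its orange shim lies by the right edge, near x -70 mm, nose 2 to 8 mm outside the edge; under a sound corner the pad stops it half-way.
- corner_far_left (a point): Place to press on the slab's far left corner (left and far as the robot sees it): on the top face, at x +80, y +130 mm in the slab's frame, axes as the slab's. It sinks with the slab if this corner rocks. Its orange shim lies by the left edge, near x +70 mm, nose 2 to 8 mm outside the edge; under a sound corner the pad stops it half-way.
- corner_far_right (a point): Place to press on the slab's far right corner (left and far as the robot sees it): on the top face, at x +80, y -130 mm in the slab's frame, axes as the slab's. It sinks with the slab if this corner rocks. Its orange shim lies by the right edge, near x +70 mm, nose 2 to 8 mm outside the edge; under a sound corner the pad stops it half-way.
- tab_near_left (a point): Centre of the outer face (to push) of the near left shim's upright thumb tab, 13 mm above the bench; x points along its tongue to the slab, z up. Tab 26 wide, 26 high, 4 mm thick; tongue 30 x 24 mm, 2 mm thick at the nose, 4.8 at the tab. 20 g, loose on the bench. Home: this point at y +154 mm in the slab's frame; sliding takes under 2 N until the tab meets the edge.
- tab_near_right (a point): Centre of the outer face (to push) of the near right shim's upright thumb tab, 13 mm above the bench; x points along its tongue to the slab, z up. Tab 26 wide, 26 high, 4 mm thick; tongue 30 x 24 mm, 2 mm thick at the nose, 4.8 at the tab. 20 g, loose on the bench. Home: this point at y -154 mm in the slab's frame; sliding takes under 2 N until the tab meets the edge.
- tab_far_left (a point): Centre of the outer face (to push) of the far left shim's upright thumb tab, 13 mm above the bench; x points along its tongue to the slab, z up. Tab 26 wide, 26 high, 4 mm thick; tongue 30 x 24 mm, 2 mm thick at the nose, 4.8 at the tab. 20 g, loose on the bench. Home: this point at y +154 mm in the slab's frame; sliding takes under 2 N until the tab meets the edge.
- tab_far_right (a point): Centre of the outer face (to push) of the far right shim's upright thumb tab, 13 mm above the bench; x points along its tongue to the slab, z up. Tab 26 wide, 26 high, 4 mm thick; tongue 30 x 24 mm, 2 mm thick at the nose, 4.8 at the tab. 20 g, loose on the bench. Home: this point at y -154 mm in the slab's frame; sliding takes under 2 N until the tab meets the edge.
- balance: White precision balance, 160 x 124 mm and 55 mm high to its round steel pan, 1.3 kg, standing loose on the middle of the slab. Origin at the centre of its underside, 30 mm above the bench.
- weight_pan: Brass calibration weight, 22 mm across, 39 mm high, standing on the balance pan. Origin at the centre of its underside.
- weight_slab: Steel calibration weight, 22 mm across, 39 mm high, standing on the slab midway along its left edge. Origin at the centre of its underside.
- marker: Marker pen, white with blue cap, 137 mm long, 14 mm thick, lying on the bench left of the slab. Origin at the middle of its underside, x along it.
- sample_jar: Small amber jar, 38 mm across, 50 mm high, on the bench to the right of the slab, between the two right shims. Origin at the centre of its underside.
- tip_box: Blue pipette tip box, 125 x 85 x 60 mm, beyond the slab to the left. Origin at the centre of its underside.
- tube_rack: White rack of capped blood tubes, 70 x 200 mm, 90 mm high, beyond the slab. Origin at the centre of its underside.
- reagent_bottle: Amber reagent bottle, 68 mm across, 150 mm high, to the left. Origin at the centre of its underside.

How it is judged:
By the outcome, as a careful person would: the job done as asked, in the order asked, and still so for the second after the job is handed in, with the robot touching nothing.
It also fails if it takes over 67 s, if anything falls off the work surface, if the arm or the gripper's body presses on something with over 40 N, if the wrist force passes 120 N, or if a joint passes its speed limit or range.

## Working session

There is one attempt and no reset: what is moved stays moved. The work goes in short steps, Python scripts to look and compute and a tool call to move; the robot and the scene stay as the last step left them, time stands still between calls to the robot, and variables do not carry over. Pictures are saved under pics/ and viewed, at most 10 in all, crops included, and the job is handed in when it is done.

Besides the shell and the picture viewer there is one more tool, called after ">>>" by a JSON object that holds its "api" and its "payload". servo_tool: Moves the arm, as the interface text tells. Its arguments: {"type":"object","properties":{"steps":{"type":"array"},"grip_force":{"type":"number"}},"required":["steps"]}

```bash
mkdir -p pics
cat > h.py <<'E'
import numpy as np,cv2
from workcell import ctrl
def cap(n,save=None):
    s=ctrl.observe(); im,d=ctrl.capture(n)
    if save: cv2.imwrite('pics/'+save,im)
    return s,im,d
def world(n,d,s=None):
    p=ctrl.camera_params(n); f=240/np.tan(np.radians(p['fov_y']/2))
    v,u=np.mgrid[0:480,0:640]
    P=np.stack([(u-p['cx'])/f*d,(v-p['cy'])/f*d,d],-1).astype(float)
    R=cv2.Rodrigues(np.array(p['rvec'],float))[0]
    W=(P-np.array(p['tvec'],float).ravel())@R
    W[d==0]=np.nan
    return W
E
python3 - <<'E'
from h import *
s,im,d=cap('top','top.png'); W=world('top',d); np.save('W.npy',W)
s2,im2,d2=cap('side','side.png')
print(s); p=ctrl.camera_params('top');print(p); print({k:v for k,v in ctrl.camera_params('wrist').items()})
hsv=cv2.cvtColor(im,cv2.COLOR_BGR2HSV)
m=cv2.inRange(hsv,(5,150,120),(22,255,255))
n,l,st,c=cv2.connectedComponentsWithStats(m)
for i in range(1,n):
    if st[i,4]>15: print(st[i],c[i],np.nanmedian(W[l==i],0).round(1),np.nanmin(W[l==i],0).round(),np.nanmax(W[l==i],0).round())
m=((abs(W[...,2]-30)<5)&(im.max(-1)<110)).astype(np.uint8)
n,l,st,c=cv2.connectedComponentsWithStats(m); i=1+st[1:,4].argmax()
pts=W[l==i][:,:2].astype(np.float32); print(st[i],cv2.minAreaRect(pts),np.median(W[l==i][:,2]))
E
```

```text
{'clock': 0.0, 'qpos': array([ 6.20351607e+01,  1.50980352e+01, -2.80397767e+00,  7.21594192e+01,
       -6.21306299e-04,  8.11037143e+01]), 'joint_vel': array([ 3.60992882e-03, -4.28863330e-02,  4.33353391e-02, -5.97296805e-05,
       -1.17476948e-01,  6.86569476e-02]), 'tau': array([ 4.44554011e-03, -6.37607932e+01,  3.84568441e+01,  1.32616141e-02,
        1.87783116e-04, -2.20229526e-05]), 'ee_pos': array([171.38522099, 495.9606742 , 252.83094879]), 'tool_rot': array([-1.79939211e+02, -8.88639999e-03,  1.60931442e+02]), 'force': array([-0.33370828,  0.13111475,  0.84812   ]), 'moment': array([-0.00305965, -0.01771062, -0.01798418]), 'grip_force': 0.0, 'gripper_width': 85.43437702475298}
{'fov_y': 56.45960516021569, 'cx': 315.3795801565226, 'cy': 245.43588808933356, 'rvec': array([ 2.1326198 , -2.15114971,  0.22250123]), 'tvec': array([ 81.12722242, 570.34814908, 989.72315404])}
{'fov_y': 61.70162719127675, 'cx': 318.8039566085086, 'cy': 236.4310359731669, 'T_tool_cam': array([[ 4.29132971e-05, -9.58556232e-01, -2.84903402e-01,
         7.11618878e+01],
       [ 9.99999942e-01,  1
[... 821 characters left out ...]
97.3   4.6] [591.  75.  -2.] [624. 117.  32.]
[ 21 261  15   9  40] [ 26.95  264.925] [529.6 740.3   6. ] [521. 678.  -1.] [546. 773. 142.]
[448 261  18  15 175] [456.68 268.4 ] [ 518.9 -267.     5.7] [ 505. -290.   -2.] [ 539. -238.   33.]
[307 287  18  13 197] [315.58375635 293.12690355] [463.9  74.7   4.9] [449.  55.  -2.] [479.  96.  31.]
[131 304  17   7  22] [137.90909091 306.09090909] [436.3 471.1  92.9] [425. 440.  -1.] [442. 508.  98.]
[128 326  13  10  24] [133.75       331.08333333] [380.  485.    5.3] [371. 451.  -4.] [392. 513. 103.]
[ 314  203  138  101 6110] ((559.0770874023438, -82.74131774902344), (199.66091918945312, 299.6480712890625), 8.433198928833008) 31.403283071136066
```

View pics/top.png

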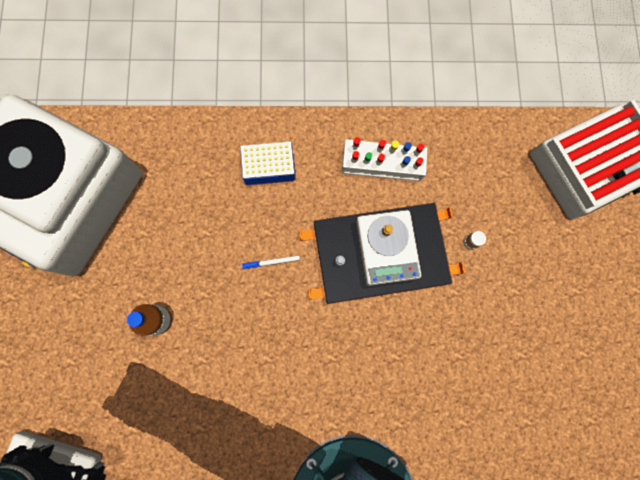

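View pics/side.png

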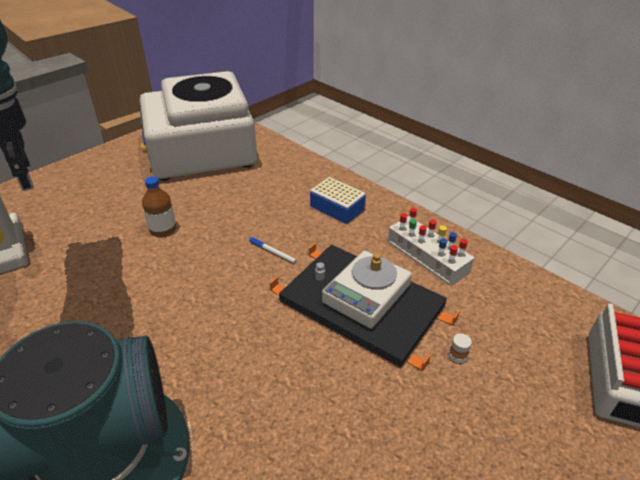

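The top view shows the slab at about px (383,253), the orange shims at (306,234), (315,293), (445,214) and (457,268), and the jar at (477,240). The side view agrees. The slab centre comes out at (559,-83) with yaw 8.4°, and the measured size of 200x300 at z 31 matches what was given. Next I move above the slab for a closer look.

>>> {"api": "servo_tool", "payload": {"steps": [[-499,-437,-47,-27.5,0],[-499,-437,-47,-27.5,0],[-499,-437,-47,-27.5,0],[-499,-437,-47,-27.5,0],[-499,-437,-47,-27.5,0],[-499,-437,-47,-27.5,0],[-499,-437,-47,-27.5,0],[-499,-437,-47,-27.5,0],[-499,-437,-47,-27.5,0],[-499,-437,-47,-27.5,0]]}}

```text
clock: 1.1
ee_pos: [412.0, 74.1, 287.8]
tool_rot: [180.0, 0.0, -171.6]
force: [1.5, 0.7, -0.5]
gripper_width: 0.2
grip_force: 0.0
```

>>> {"api": "servo_tool", "payload": {"steps": [[-60,-160,-10,0,0],[-60,-160,-10,0,0],[-60,-160,-10,0,0],[-60,-160,-10,0,0],[-60,-160,-10,0,0],[-60,-160,-10,0,0],[-60,-160,-10,0,0],[-60,-160,-10,0,0],[-60,-160,-10,0,0],[-60,-160,-10,0,0]]}}

```text
clock: 2.1
ee_pos: [494.3, -72.8, 297.8]
tool_rot: [-180.0, 0.0, -171.5]
force: [-0.3, 0.3, -0.1]
gripper_width: 0.2
grip_force: 0.0
```

```bash
cat >> h.py <<'E'
from scipy.spatial.transform import Rotation as Ro
def wrist(s,d):
    p=ctrl.camera_params('wrist'); f=240/np.tan(np.radians(p['fov_y']/2))
    v,u=np.mgrid[0:480,0:640]
    P=np.stack([(u-p['cx'])/f*d,(v-p['cy'])/f*d,d,np.ones_like(d)],-1).astype(float)
    T=np.eye(4);T[:3,:3]=Ro.from_euler('xyz',s['tool_rot'],degrees=True).as_matrix();T[:3,3]=s['ee_pos']
    W=(P@(T@p['T_tool_cam']).T)[...,:3]; W[d==0]=np.nan
    return W
def look(save):
    s,im,d=cap('wrist',save); W=wrist(s,d); print(s['ee_pos'].round(1),s['force'].round(2))
    m=((abs(W[...,2]-30)<5)&(im.max(-1)<110)).astype(np.uint8)
    n,l,st,c=cv2.connectedComponentsWithStats(m); i=1+st[1:,4].argmax()
    r=cv2.minAreaRect(W[l==i][:,:2].astype(np.float32)); print(st[i],r,np.median(W[l==i][:,2]))
    hsv=cv2.cvtColor(im,cv2.COLOR_BGR2HSV)
    m=cv2.inRange(hsv,(5,150,100),(22,255,255))
    n,l,st,c=cv2.connectedComponentsWithStats(m)
    a=np.radians(8.4);C=np.array([559,-82.7]) if r[1][0]<150 else np.array(r[0])
    if r[1][0]>150: a=np.radians(r[2] if r[2]<45 else r[2]-90)
    ax=np.array([np.cos(a),np.sin(a)]);ay=np.array([-ax[1],ax[0]])
    for i in range(1,n):
        if st[i,4]<150: continue
        Q=W[l==i]; Q=Q[~np.isnan(Q[:,0])]; S=np.c_[(Q[:,:2]-C)@ax,(Q[:,:2]-C)@ay,Q[:,2]]
        t=S[(S[:,2]>20)&(S[:,2]<35)]
        print(c[i].round(),st[i,4],'all',np.percentile(S,[2,98],0).round(1).tolist(),'tabtop',len(t),
          (np.percentile(t,[2,98],0).round(1).tolist(),cv2.minAreaRect(t[:,:2].astype(np.float32))) if len(t)>8 else '')
E
python3 -c "
from h import *
look('w1.png')"
```

```text
[494.3 -72.8 297.8] [-0.28  0.26 -0.12]
[  143   157   311   185 31057] ((561.356201171875, -84.55255126953125), (198.680908203125, 297.34051513671875), 8.294696807861328) 30.371046285499688
[382.  73.] 14669 all [[-238.5, -5.3, -1.3], [-103.2, 167.2, 2.2]] tabtop 0 
[587.  26.] 3753 all [[-240.6, 202.1, -1.3], [-186.1, 319.2, 2.1]] tabtop 0 
[471. 184.] 1037 all [[-83.2, 153.7, -0.2], [-57.2, 198.6, 27.8]] tabtop 181 ([[-83.3, 148.1, 20.2], [-58.8, 187.4, 30.2]], ((-71.76992797851562, 167.46095275878906), (40.66375732421875, 25.64214324951172), 86.07295989990234))
[123. 188.] 609 all [[-78.7, -194.0, -0.3], [-50.7, -149.2, 30.7]] tabtop 162 ([[-78.8, -186.7, 20.5], [-53.9, -148.4, 31.3]], ((-66.64900970458984, -168.122314453125), (25.579998016357422, 40.41208267211914), 2.4372215270996094))
[ 90. 243.] 351 all [[-22.5, -232.2, 17.9], [8.9, -208.8, 30.0]] tabtop 314 ([[-22.4, -231.6, 20.3], [8.5, -209.0, 30.0]], ((-8.250645637512207, -218.98794555664062), (35.41291427612305, 21.027950286865234), 25.519519805908203))
[140. 310.] 550 all [[56.4, -198.2, -0.2], [89.7, -148.8, 30.2]] tabtop 162 ([[50.4, -186.4, 20.1], [84.9, -148.3, 30.9]], ((66.34614562988281, -167.19842529296875), (25.090621948242188, 47.28750991821289), 19.814512252807617))
[461. 311.] 423 all [[59.5, 148.3, -0.1], [87.6, 198.1, 29.8]] tabtop 128 ([[52.8, 148.1, 20.8], [85.0, 186.7, 30.2]], ((66.70710754394531, 166.6912841796875), (47.57042694091797, 24.571399688720703), 71.23515319824219))
```

View pics/w1.png

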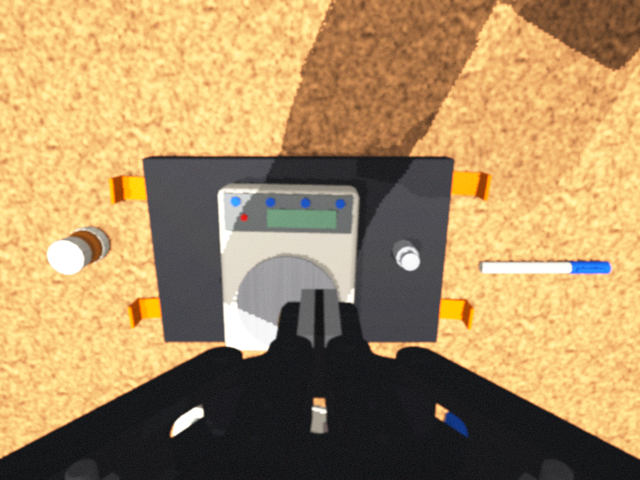

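The wrist view shows the shims at px (123,188), (140,310), (471,184) and (461,311), and the jar at (75,250). Near-right is the tightest spot because of the jar. By this view the slab centre is (561,-84), yaw 8.3°. I'll press near-left first.

>>> {"api": "servo_tool", "payload": {"steps": [[7,50,0,0,0],[15,100,0,0,0],[15.5,109,48,0,0],[15.5,109,98,0,0],[15.5,109,148,0,0],[15.5,109,190,0,0],[15.5,109,220,0,0],[15.5,109,236,0,0],[15.5,109,240,0,0],[15.5,109,240,0,0]]}}

```text
clock: 3.15
ee_pos: [463.1, 32.3, 57.7]
tool_rot: [180.0, -0.0, -171.6]
force: [0.8, -0.6, -0.3]
gripper_width: 0.0
grip_force: 0.0
```

>>> {"api": "servo_tool", "payload": {"steps": [[0,0,1,0,0],[0,0,2,0,0],[0,0,3,0,0],[0,0,4,0,0],[0,0,4.5,0,0],[0,0,5,0,0],[0,0,5.5,0,0],[0,0,6,0,0],[0,0,6,0,0],[0,0,6,0,0]]}}

```text
clock: 4.15
ee_pos: [463.2, 32.2, 51.9]
tool_rot: [-180.0, 0.0, -171.6]
force: [-1.6, 0.5, 8.9]
gripper_width: 0.3
grip_force: 4.6
```

>>> {"api": "servo_tool", "payload": {"steps": [[0,0,0.2,0,0],[0,0,0.4,0,0],[0,0,0.4,0,0],[0,0,0.4,0,0],[0,0,0.4,0,0],[0,0,0.4,0,0],[0,0,0.4,0,0],[0,0,0.4,0,0],[0,0,0.4,0,0],[0,0,0.4,0,0]]}}

```text
clock: 5.15
ee_pos: [463.2, 32.3, 51.9]
tool_rot: [-180.0, 0.0, -171.6]
force: [-4.6, 0.4, 17.3]
gripper_width: -0.0
grip_force: 8.9
```

>>> {"api": "servo_tool", "payload": {"steps": [[0,0,-40,0,0],[-10,0,-62,0,0],[-50,0,-62,0,0],[-95,0,-62,0,0],[-140,0,-62,0,0],[-159,0,-45,0,0],[-160,0,-20,0,0],[-160,0,-8,0,0],[-160,0,-4,0,0],[-160,0,-4,0,0]]}}

```text
clock: 6.15
ee_pos: [620.9, 55.6, 55.3]
tool_rot: [180.0, -0.0, -171.6]
force: [-0.0, 0.4, 0.1]
gripper_width: -0.1
grip_force: 0.0
```

>>> {"api": "servo_tool", "payload": {"steps": [[0,0,1,0,0],[0,0,2,0,0],[0,0,2.5,0,0],[0,0,3,0,0],[0,0,3.3,0,0],[0,0,3.6,0,0],[0,0,3.6,0,0],[0,0,3.6,0,0],[0,0,3.6,0,0],[0,0,3.6,0,0]]}}

```text
clock: 7.15
ee_pos: [621.4, 55.7, 51.6]
tool_rot: [180.0, -0.0, -171.6]
force: [-0.3, 0.2, 1.1]
gripper_width: -0.1
grip_force: 0.2
```

>>> {"api": "servo_tool", "payload": {"steps": [[0,0,0.2,0,0],[0,0,0.4,0,0],[0,0,0.6,0,0],[0,0,0.6,0,0],[0,0,0.6,0,0],[0,0,0.6,0,0],[0,0,0.6,0,0],[0,0,0.6,0,0],[0,0,0.6,0,0],[0,0,0.6,0,0]]}}

```text
clock: 8.15
ee_pos: [621.4, 55.7, 51.1]
tool_rot: [180.0, 0.0, -171.6]
force: [1.1, 1.4, 1.7]
gripper_width: -0.0
grip_force: 0.9
```

Moving 0.5 mm added only 0.6 N, so this corner looks soft. I'll press on.

>>> {"api": "servo_tool", "payload": {"steps": [[0,0,0.4,0,0],[0,0,0.8,0,0],[0,0,1.2,0,0],[0,0,1.5,0,0],[0,0,1.8,0,0],[0,0,2,0,0],[0,0,2,0,0],[0,0,2,0,0],[0,0,2,0,0],[0,0,2,0,0]]}}

```text
clock: 9.15
ee_pos: [621.5, 55.7, 49.1]
tool_rot: [180.0, 0.0, -171.6]
force: [1.7, 2.3, 2.7]
gripper_width: -0.2
grip_force: 1.6
```

>>> {"api": "servo_tool", "payload": {"steps": [[0,0,0.4,0,0],[0,0,0.8,0,0],[0,0,1.1,0,0],[0,0,1.3,0,0],[0,0,1.5,0,0],[0,0,1.6,0,0],[0,0,1.6,0,0],[0,0,1.6,0,0],[0,0,1.6,0,0],[0,0,1.6,0,0]]}}

```text
clock: 10.15
ee_pos: [621.5, 55.7, 47.8]
tool_rot: [-180.0, 0.0, -171.6]
force: [-0.4, 1.1, 8.8]
gripper_width: -0.1
grip_force: 4.7
```

The far-left corner sinks about 4 mm and then bottoms out, so it is the loose one. I'll finish the press, lift clear, and go to a point outside its shim for a closer look.

>>> {"api": "servo_tool", "payload": {"steps": [[0,0,0.15,0,0],[0,0,0.15,0,0],[0,0,-15,0,0],[0,0,-45,0,0],[5,40,-50,0,0],[10,80,-50,0,0],[10,90,-50,0,0],[10,90,-50,0,0],[10,90,-50,0,0],[10,90,-50,0,0]]}}

```text
clock: 11.15
ee_pos: [598.5, 142.1, 97.1]
tool_rot: [-180.0, -0.0, -171.6]
force: [-0.3, -0.3, 0.3]
gripper_width: 0.1
grip_force: 0.0
```

```bash
python3 -c "
from h import *
look('w2.png')"
```

```text
[598.5 142.1  97.1] [-0.35 -0.34  0.26]
[    0     0   192   322 52143] ((571.4931640625, 19.068191528320312), (150.24746704101562, 98.87183380126953), 8.033390045166016) 30.263947784266207
[291. 153.] 26818 all [[-79.6, 48.5, -0.9], [96.7, 163.5, 14.1]] tabtop 455 ([[35.2, 82.6, 20.7], [60.3, 86.7, 27.5]], ((48.00990295410156, 84.49696350097656), (4.273298740386963, 26.31842803955078), 88.96248626708984))
[206. 169.] 356 all [[-9.5, 47.7, -1.0], [7.7, 64.9, 1.9]] tabtop 0 
[314. 186.] 230 all [[2.8, 106.4, -0.8], [14.4, 119.7, 1.9]] tabtop 0 
[375. 330.] 262 all [[86.3, 144.7, -0.8], [107.0, 156.7, 1.5]] tabtop 0
```

View pics/w2.png

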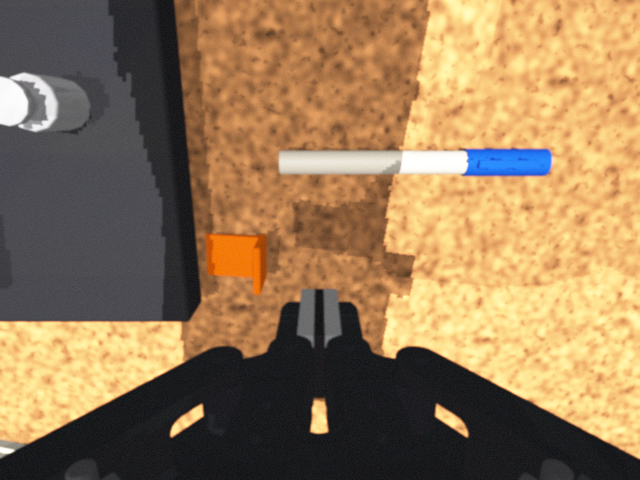

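The tab is at px (258,262), square to the slab to within 1°. Its outer face is about 37 mm outside the edge, which agrees with the nose being about 3 mm out. The required push is about 33 mm at slab x = 73.

>>> {"api": "servo_tool", "payload": {"steps": [[-3.5,0,30,0,0],[-3.5,0,60,0,0],[-3.5,0,69,0,0],[-3.5,0,69,0,0],[-3.5,-10,69,0,0],[-3.5,-18,69,0,0],[-3.5,-22,69,0,0],[-3.5,-26,69,0,0],[-3.5,-30,69,0,0],[-3.5,-34,69,0,0]]}}

```text
clock: 12.2
ee_pos: [606.8, 109.9, 28.6]
tool_rot: [180.0, 0.0, -171.6]
force: [0.1, 0.2, -0.3]
gripper_width: 0.1
grip_force: 0.1
```

>>> {"api": "servo_tool", "payload": {"steps": [[0,-2,0,0,0],[0,-4,0,0,0],[0,-6,0,0,0],[0,-8,0,0,0],[0,-10,0,0,0],[0,-12,0,0,0],[0,-13,0,0,0],[0,-14,0,0,0],[0,-14,0,0,0],[0,-14,0,0,0]]}}

```text
clock: 13.2
ee_pos: [608.8, 96.3, 28.4]
tool_rot: [-180.0, -0.0, -171.6]
force: [0.4, -0.1, 0.0]
gripper_width: -0.1
grip_force: 0.0
```

```bash
python3 -c "
from h import *
look('w3.png')"
```

```text
[608.8  96.3  28.4] [ 0.39 -0.09  0.02]
[    0     0   260   407 86203] ((581.6752319335938, 23.512161254882812), (129.66969299316406, 92.12893676757812), 8.204051971435547) 30.211891274416786
[466.  12.] 158 all [[-33.3, 214.4, -0.7], [-26.6, 219.8, 1.8]] tabtop 0 
[486.  15.] 206 all [[-33.3, 220.4, -1.0], [-23.6, 227.8, 1.9]] tabtop 0 
[397. 242.] 180 all [[44.7, 193.9, -0.9], [55.1, 204.4, 1.4]] tabtop 0 
[274. 301.] 1230 all [[62.0, 147.1, 0.1], [79.1, 155.0, 27.9]] tabtop 576 ([[62.1, 150.4, 20.7], [77.7, 154.7, 27.7]], ((70.48320770263672, 152.6429443359375), (17.503995895385742, 4.750650405883789), 0.006829406134784222))
[446. 310.] 245 all [[71.5, 215.7, -0.7], [87.3, 224.8, 1.5]] tabtop 0
```

View pics/w3.png

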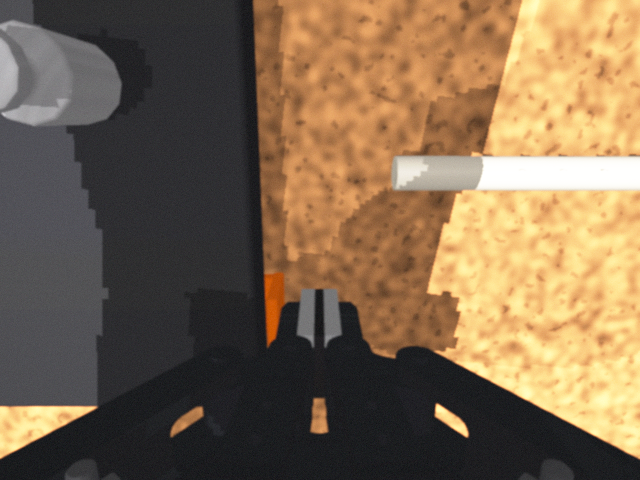

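The finger is against the tab at px (274,305). The tab's outer face is about 7 mm from the edge and home is 4, so roughly 3 mm remain. I'll push gently until the force rises.

>>> {"api": "servo_tool", "payload": {"steps": [[0,-0.5,0,0,0],[0,-1,0,0,0],[0,-1.3,0,0,0],[0,-1.6,0,0,0],[0,-1.9,0,0,0],[0,-2.2,0,0,0],[0,-2.4,0,0,0],[0,-2.5,0,0,0],[0,-2.5,0,0,0],[0,-2.5,0,0,0]]}}

```text
clock: 14.25
ee_pos: [609.1, 93.8, 28.4]
tool_rot: [-180.0, -0.0, -171.6]
force: [0.4, 0.2, 0.3]
gripper_width: 0.1
grip_force: 0.0
```

>>> {"api": "servo_tool", "payload": {"steps": [[0,-0.2,0,0,0],[0,-0.4,0,0,0],[0,-0.6,0,0,0],[0,-0.6,0,0,0],[0,-0.6,0,0,0],[0,-0.6,0,0,0],[0,-0.6,0,0,0],[0,-0.6,0,0,0],[0,-0.6,0,0,0],[0,-0.6,0,0,0]]}}

```text
clock: 15.25
ee_pos: [609.2, 93.2, 28.4]
tool_rot: [-180.0, -0.0, -171.6]
force: [-0.2, -0.0, 0.2]
gripper_width: 0.2
grip_force: 0.1
```

```bash
python3 -c "
from h import *
look('w4.png')" | tail -n +1 | cut -c1-260
```

```text
[609.2  93.2  28.4] [-0.22 -0.04  0.16]
[    0     0   269   407 88736] ((581.8953857421875, 21.78304672241211), (129.99415588378906, 95.43951416015625), 8.294037818908691) 30.2552002024594
[278.  31.] 524 all [[-33.0, 147.4, -0.9], [-13.8, 157.2, 1.8]] tabtop 0 
[482.   7.] 164 all [[-33.4, 213.9, -0.9], [-27.9, 222.5, 1.8]] tabtop 0 
[462.  49.] 187 all [[-23.1, 209.8, -1.0], [-12.9, 218.9, 1.9]] tabtop 0 
[474.  91.] 150 all [[-7.7, 214.3, -0.7], [-2.0, 226.0, 1.8]] tabtop 0 
[284. 139.] 183 all [[7.8, 147.6, -0.9], [15.0, 158.9, 1.7]] tabtop 0 
[379. 206.] 259 all [[29.3, 180.1, -0.8], [41.3, 195.0, 1.8]] tabtop 0 
[415. 201.] 175 all [[31.2, 193.0, -0.9], [36.7, 211.1, 1.4]] tabtop 0 
[381. 230.] 245 all [[39.8, 181.4, -0.7], [52.3, 196.4, 1.6]] tabtop 0 
[277. 300.] 1122 all [[59.3, 147.5, -0.3], [76.7, 155.3, 27.8]] tabtop 567 ([[62.0, 147.5, 20.5], [77.6, 151.7, 27.8]], ((70.36870574951172, 149.63925170898438), (4.53670072555542, 17.283145904541016), 89.90845489501953))
[407. 301.] 152 all [[68.7, 197.1, -0.9], [80.6, 205.9, 1.8]] tabtop 0 
[441. 305.] 273 all [[71.8, 207.1, -0.5], [82.3, 222.2, 1.7]] tabtop 0 
[375. 326.] 159 all [[80.4, 183.8, -0.6], [93.2, 194.0, 1.6]] tabtop 0
```

>>> {"api": "servo_tool", "payload": {"steps": [[0,-0.2,0,0,0],[0,-0.4,0,0,0],[0,-0.5,0,0,0],[0,-0.5,0,0,0],[0,-0.5,0,0,0],[0,-0.5,0,0,0],[0,-0.5,0,0,0],[0,-0.5,0,0,0],[0,-0.5,0,0,0],[0,-0.5,0,0,0]]}}

```text
clock: 16.3
ee_pos: [609.3, 93.1, 28.4]
tool_rot: [180.0, 0.0, -171.6]
force: [-0.6, 4.8, 1.1]
gripper_width: -0.1
grip_force: 2.7
```

The force rose to 4.8 N with the arm stopped, so the tab is seated. I'll back off, go over the corner and press again.

>>> {"api": "servo_tool", "payload": {"steps": [[0,6,0,0,0],[0,12,0,0,0],[0,12,-35,0,0],[0,12,-50,0,0],[-3,-15,-50,0,0],[-6.5,-38,-50,0,0],[-6.5,-38,-50,0,0],[-6.5,-38,-38,0,0],[-6.5,-38,-28,0,0],[-6.5,-38,-27,0,0]]}}

```text
clock: 17.3
ee_pos: [620.0, 56.9, 53.4]
tool_rot: [180.0, -0.2, -171.5]
force: [0.2, 0.8, 0.8]
gripper_width: 0.4
grip_force: 0.0
```

>>> {"api": "servo_tool", "payload": {"steps": [[0,0,1,0,0],[0,0,1.8,0,0],[0,0,2.2,0,0],[0,0,2.6,0,0],[0,0,3,0,0],[0,0,3.3,0,0],[0,0,3.3,0,0],[0,0,3.3,0,0],[0,0,3.3,0,0],[0,0,3.3,0,0]]}}

```text
clock: 18.3
ee_pos: [621.3, 56.1, 52.1]
tool_rot: [180.0, 0.0, -171.6]
force: [-0.1, -0.7, 0.6]
gripper_width: 0.1
grip_force: 0.0
```

>>> {"api": "servo_tool", "payload": {"steps": [[0,0,0.2,0,0],[0,0,0.4,0,0],[0,0,0.5,0,0],[0,0,0.6,0,0],[0,0,0.6,0,0],[0,0,0.6,0,0],[0,0,0.6,0,0],[0,0,0.6,0,0],[0,0,0.6,0,0],[0,0,0.6,0,0]]}}

```text
clock: 19.3
ee_pos: [621.4, 56.1, 51.7]
tool_rot: [-180.0, 0.0, -171.6]
force: [-1.0, -0.4, 4.8]
gripper_width: 0.1
grip_force: 2.7
```

>>> {"api": "servo_tool", "payload": {"steps": [[0,0,0.1,0,0],[0,0,0.2,0,0],[0,0,0.3,0,0],[0,0,0.4,0,0],[0,0,0.4,0,0],[0,0,0.4,0,0],[0,0,0.4,0,0],[0,0,0.4,0,0],[0,0,0.4,0,0],[0,0,0.4,0,0]]}}

```text
clock: 20.3
ee_pos: [621.4, 56.1, 51.6]
tool_rot: [-180.0, 0.0, -171.6]
force: [-3.6, 0.1, 9.8]
gripper_width: -0.1
grip_force: 4.9
```

At 9.8 N the corner sits at 51.6 mm, against 47.8 mm before the shim, so it is firm. I'll press a touch more, lift off and check the scene.

>>> {"api": "servo_tool", "payload": {"steps": [[0,0,0.1,0,0],[0,0,0.1,0,0],[0,0,0.1,0,0],[0,0,-20,0,0],[0,0,-60,0,0],[10,0,-110,0,0],[40,-30,-150,0,0],[80,-60,-190,0,0],[110,-90,-230,0,0],[130,-100,-240,0,0]]}}

```text
clock: 21.3
ee_pos: [509.5, -60.2, 289.9]
tool_rot: [-180.0, 0.0, -171.5]
force: [0.2, -0.9, 0.8]
gripper_width: -0.5
grip_force: 0.0
```

```bash
python3 -c "
from h import *
look('w5.png')" | cut -c1-260
```

```text
[509.5 -60.2 289.9] [ 0.25 -0.87  0.83]
[  127   140   320   192 33090] ((561.3115234375, -84.64683532714844), (198.38356018066406, 296.9985656738281), 8.31714916229248) 30.374241766541957
[378.  66.] 13276 all [[-219.4, 4.9, -1.3], [-102.4, 168.1, 2.2]] tabtop 0 
[590.  21.] 2744 all [[-221.4, 216.8, -1.4], [-178.4, 322.7, 2.1]] tabtop 0 
[465. 168.] 1116 all [[-83.1, 157.4, -0.2], [-57.6, 198.3, 27.8]] tabtop 197 ([[-83.1, 148.3, 20.3], [-58.1, 187.4, 30.4]], ((-71.5624008178711, 167.7769317626953), (40.15531539916992, 25.362346649169922), 86.32219696044922))
[106. 172.] 666 all [[-78.5, -191.1, -0.2], [-51.1, -149.2, 30.3]] tabtop 187 ([[-78.6, -187.0, 20.5], [-53.2, -148.6, 31.2]], ((-66.51717376708984, -168.285888671875), (25.772329330444336, 40.48695373535156), 2.3883512020111084))
[ 74. 230.] 396 all [[-22.4, -231.6, 18.6], [10.2, -208.6, 30.4]] tabtop 351 ([[-22.3, -230.7, 20.3], [9.9, -208.7, 30.4]], ((-7.39462947845459, -219.18003845214844), (36.015159606933594, 22.307058334350586), 20.381206512451172))
[126. 299.] 587 all [[56.3, -199.6, -0.0], [87.7, -148.7, 30.5]] tabtop 169 ([[50.3, -186.1, 20.3], [84.5, -148.0, 31.2]], ((66.79795837402344, -166.54832458496094), (25.165733337402344, 47.283050537109375), 18.876142501831055))
[275. 308.] 578 all [[-53.5, -13.4, 89.9], [41.5, 16.6, 283.0]] tabtop 0
```

View pics/w5.png

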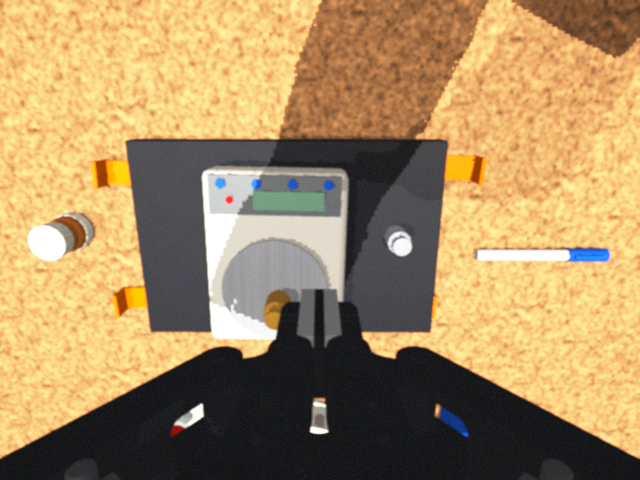

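The far-left tab lies flat against the edge at px (434,305). The slab moved by at most 0.1 mm, and the other shims, the balance and the weights are where they were.

```bash
python3 -c "
from workcell import ctrl
print(ctrl.close_job())"
```

```text
the job is handed in; nothing more can be done
None
```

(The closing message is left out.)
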